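Open the laboratory water bath

ROBOT

A 6-joint arm with a two-finger parallel gripper is mounted at the origin on the work surface. World frame = base frame: x ahead of the robot, y to its left, z up, the work surface at z = 0. Lengths are in mm, angles in degrees, forces in N, time in s.
With the tool pointing down it reaches from about 350 to 850 mm from the base axis. Payload 8.1 kg.
Tool frame: the origin (TCP) lies between the finger pads; the fingertips stand 11 mm ahead of it and the grasp point (between the pads) lies 8 mm behind it; z points along the fingers, y is the line along which they close (so a half turn about z gives the same grasp; the last joint's range is limited). The gripper opens to 85 mm and grips with 20 to 120 N. Pads are 22 mm wide; open, the fingers measure 114 mm over their backs; the gripper's body (76 mm by 85 mm) begins 54 mm behind the grasp point. The pads swing forward as they close: fully open they stand 13 mm farther back than shut.
Start: joints at [-74.106, 7.471, 85.268, -0, 87.261, -4.893], TCP at [212.956, -560.941, 242.292] pointing down, gripper open.
Joint ranges: [-169.43, 169.43], [-51.17, 129.36], [1.28, 143.12], [-76.62, 256.62], [0, 156.53], [-152.29, 152.29]. Speed limits (degrees/s): [136.94, 136.94, 159.86, 180, 180, 180].

INTERFACE

Orientations are given as [roll, pitch, yaw] about the fixed x, y, z axes, in that order (R = Rz(yaw) Ry(pitch) Rx(roll)).
In Python, from bench import r, snapshot, get_calibration gives the robot as it stands.
- The arm moves only by the tool step_arm, never from a script. Its argument "rows" is a list of rows, each a list of 2 entries, a list of its own where there are three numbers: the shift along the tool's x, y, z in mm, then the turn about the tool's z in degrees. In form: [[[tx, ty, tz], yaw], ...]. A call has 1 to 12 rows; each row is the pose to reach, as a shift and turn from the pose commanded when the call began, along the tool's axes at that moment; what a row does not reach only later rows make up. A row lasts 1/10 s, in which the tool goes at most 50 mm and 8.59 degrees, less where a joint would pass 70% of its speed; a pose out of reach is approached as far as the arm can. A call with a gripper value outside its range is refused whole. "fingers" is the opening, from 0 (shut) to 1 (fully open), set as the call begins (left out, the last holds). The fingers move at their own pace and stop on an object; "squeeze" is the grip in N (left out, the last holds). Time passes only in rows, so rows that repeat a pose let the fingers close. It gives the time, the measured TCP pose, the force, the opening and the grip force at its end, in the units of the state.
- r.sense(): the state, without advancing time (a new reading comes with each control period).
- snapshot(name): name is "side" or "top" or "wrist"; returns the picture (480x640x3 uint8, blue, green, red); there is no depth.
- get_calibration(name): a dict with "fovy" (degrees; the focal length in pixels is half the picture's height over the tangent of half this angle, whatever the lens; pixels are square), "cx", "cy" (the principal point, pixels), "eye" and "orientation" of the camera in the world. Camera axes: x right, y up, looking along -z (the intrinsics and any distortion apply to the point x, -y, -z); pixel columns grow to the right and rows downward; lengths in mm; the calibration is good to about 2 mm. The wrist camera is an equidistant fisheye: a pixel r from the principal point sees the ray r / f radians off the axis. A picture is of the moment at which its call begins: read the wrist's pose just before it. get_calibration takes no time and is no camera call; for the wrist camera it gives the pose at the moment of the call.
- r.hand_in(): hands the job in; it is judged then, once.
The state is a dict: "time": time; "joint_pos": joint angles; "qd": joint speeds; "joint_efforts": joint torques, N m; "tool_pos": TCP position; "tcp_rot": TCP orientation; "ft_force": force on the tool from outside, world axes, zero at the start; "wrist_torque": the same for the moment, N m; "finger_gap": finger opening in mm; "grip_force": force on a finger pad.
Only numpy, scipy, OpenCV 4.12 (cv2) and the standard library are available. Lean on these libraries where they do the work, as an engineer would, in place of code of your own. Each camera call takes 0.05 s, during which the arm holds its last target. There are 200 camera calls.

TASK

Lift the steel lid with the black knob off the stainless water bath and set it down gently in the blue tray, knob up, lying flat and wholly inside the tray's rim. Leave the white pot with the blue knob closed.

Things in the scene. Friction and masses are not known exactly. Their poses are not given: they have to be found in the camera images.
- bath_lid: Loose round steel lid, 0.2 to 0.4 kg, on the water bath. Origin: centre of its underside; z up through the knob. Heights above origin: plug 124 mm wide, 0-8 mm (hangs in the bath's mouth, 7 mm play all round); plate 156 mm wide, 8-12; dome to 18; black plastic knob: stem 18 mm wide, head 32 mm wide at 30-54 mm. Round, so x and y have no meaning.
- bath: Round water bath, fixed: grey foot 164 mm wide, 30 mm high, small control panel on its -x side; stainless tank 150 mm wide, wall 6 mm, rim 110 mm above the bench. Origin: centre of its underside, on the bench; z up. With the lid on, the lid's origin is 102 mm above this one.
- tray: Square shallow blue plastic tray, fixed: 220 x 220 mm outside, 210 x 210 mm inside, floor 4 mm thick, rim 5 mm wide, 12 mm high above the bench. Origin: centre of its underside, on the bench; x and y along its sides, z up. A lid lying in it has its origin 4 mm above this one.
- pot_lid: Loose white ceramic lid with a blue knob, 134 mm wide, on a round white pot (128 mm wide, rim 90 mm above the bench) that is fixed. Not to be moved. Origin: centre of the lid's underside, 82 mm above the bench; z up; the knob's top is 54 mm above the origin.
There are look-alikes about, which are no part of the job. What is shaped like the bath_lid but brown is not meant. What is shaped like the bath but orange is not meant.

How it is judged (in metres and radians):
On the way:
1. the steel lid is lifted clear above the bath's rim (z of bath_lid in the frame of bath above 0.125 m), for 0.1 s.
At the end, for the whole second after the job is handed in: The steel lid lies flat on the tray's floor (within about 6 degrees and 5 mm of height), knob up, wholly inside the rim (its centre within 27 mm of the tray's centre along each side), released and at rest; the white pot's lid is where it was, within 15 mm (x of bath_lid in the frame of tray between -0.027 and 0.027 m and y of bath_lid in the frame of tray between -0.027 and 0.027 m and z of bath_lid in the frame of tray below 0.009 m and angle between bath_lid's own z axis and vertical below 0.1 rad and linear speed of bath_lid below 0.02 m/s and contact force between the fingers and bath_lid below 0.1 N and distance of pot_lid from where it was at the start of the episode below 0.015 m); the robot touches nothing.
It fails at once if the white pot's lid is moved more than 15 mm (distance of pot_lid from where it was at the start of the episode above 0.015 m).
It fails at once if the steel lid is dropped or slammed into the tray (faster than 0.45 m/s within 30 mm of its floor) (z of bath_lid in the frame of tray below 0.034 m and horizontal distance between bath_lid and tray below 0.12 m and linear speed of bath_lid above 0.45 m/s).
It also fails if it takes over 40 s, if anything falls off the work surface, if the arm or the gripper's body presses on something with over 40 N, if the wrist force passes 120 N, or if a joint passes its speed limit or range.

## Working session

There is one attempt and no reset: what is moved stays moved. The work goes in short steps, Python scripts to look and compute and a tool call to move; the robot and the scene stay as the last step left them, time stands still between calls to the robot, and variables do not carry over. Pictures are saved under pics/ and viewed, at most 10 in all, crops included, and the job is handed in when it is done.

Besides the shell and the picture viewer there is one more tool, called after ">>>" as a command line: name --argument value ..., lists and objects as JSON in quotes. step_arm: Moves the arm, as the interface text tells. Its arguments: {"type":"object","properties":{"rows":{"type":"array"},"fingers":{"type":"number"},"squeeze":{"type":"number"}},"required":["rows"]}

```bash
mkdir -p pics
cat > h.py <<'E'
from bench import r, snapshot, get_calibration
import numpy as np, cv2
from scipy.spatial.transform import Rotation as R
def cam(n):
    c=get_calibration(n); o=np.array(c["orientation"],float)
    c["R"]=R.from_euler("xyz",o,degrees=True).as_matrix() if o.size==3 else o.reshape(3,3)
    c["f"]=240/np.tan(np.radians(c["fovy"]/2)); return c
def ray(c,u,v,fish=False):
    x,y=(u-c["cx"])/c["f"],(v-c["cy"])/c["f"]
    if fish:
        t=np.hypot(x,y); s=np.sin(t)/max(t,1e-9); d=np.array([x*s,-y*s,-np.cos(t)])
    else: d=np.array([x,-y,-1.])
    return c["R"]@d
def hit(c,u,v,z,fish=False):
    d=ray(c,u,v,fish); e=np.array(c["eye"]); return e+d*(z-e[2])/d[2]
E
python3 - <<'E'
from h import *
for n in("side","top","wrist"):
    c=get_calibration(n); print(n,c); cv2.imwrite(f"pics/{n}0.png",snapshot(n))
print(r.sense())
E
```

```text
side {'fovy': 50.88776375728053, 'cx': 322.3527787087158, 'cy': 240.99869371288383, 'eye': array([ 43.46991209, 718.0370263 , 920.91542602]), 'orientation': array([  41.74355235,   -0.46515323, -147.09762406])}
top {'fovy': 45.64311831713573, 'cx': 327.8882193243287, 'cy': 245.8959146931009, 'eye': array([ 206.02331038,   92.07039503, 1477.69953085]), 'orientation': array([ 10.83862164,  -0.96020304, -89.14565231])}
wrist {'fovy': 65.70646984690485, 'cx': 318.7473824635479, 'cy': 235.7649124769384, 'eye': array([ 281.3406678 , -533.78244087,  372.12945969]), 'orientation': array([-16.80120461,   0.09895074, -69.21913112])}
{'time': 0.15, 'joint_pos': array([-7.41051205e+01,  7.50596750e+00,  8.53157740e+01, -4.78811422e-04,
        8.72626418e+01, -4.89361394e+00]), 'qd': array([-0.11209216, -0.11355907, -0.18216962,  0.08734508,  0.05835484,
       -0.09303532]), 'joint_efforts': array([ 2.49169289e-04, -5.70063078e+01, -5.01157451e+01, -3.61111051e-04,
        9.53888346e-03,  1.73023273e-05]), 'tool_pos': array([ 212.84893587, -560.52852462,  241.46914676]), 'tcp_rot': array([-1.79915883e+02, -6.72190207e-03,  2.07885117e+01]), 'ft_force': array([ 0.06593006, -0.35534996,  1.08022202]), 'wrist_torque': array([-0.07062858, -0.04739688, -0.02287489]), 'grip_force': 0.0, 'finger_gap': 85.64646635506217}
```

View pics/top0.png

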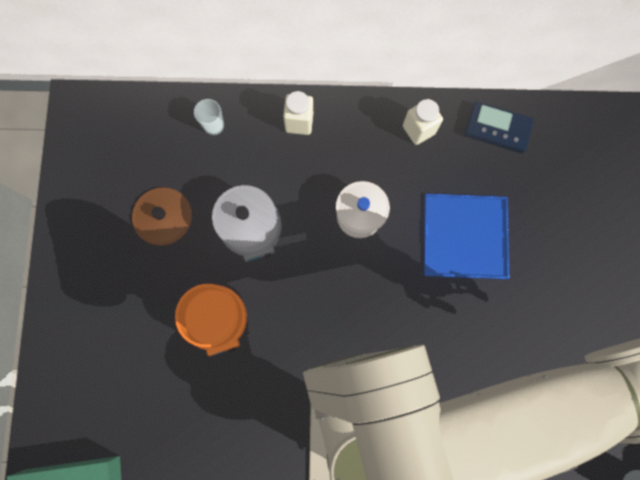

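View pics/side0.png

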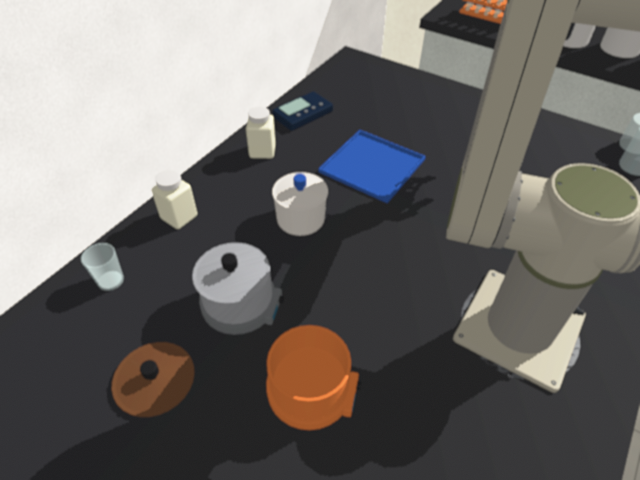

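The top view shows three candidates: the brown lid at (161,216), lying on the bench; the steel lid with black knob on the steel bath at (243,213); and the white pot lid with blue knob at (363,204). The orange pot at (211,317) is open. I choose the steel one at (243,213), which is at (230,262) in the side view. The tray is centred near (467,236).

Run:
```python
from h import *
t=cv2.imread("pics/top0.png"); s=cv2.imread("pics/side0.png")
T,S=cam("top"),cam("side")
def blob(m,x0,y0,x1,y1):
    k=np.zeros_like(m);k[y0:y1,x0:x1]=m[y0:y1,x0:x1];ys,xs=np.nonzero(k);return xs.mean(),ys.mean(),len(xs)
def tri(a,b):
    d1,d2=[d/np.linalg.norm(d) for d in(ray(T,*a[:2]),ray(S,*b[:2]))]
    A=np.stack([d1,-d2],1);k=np.linalg.lstsq(A,S["eye"]-T["eye"],rcond=None)[0]
    p,q=T["eye"]+k[0]*d1,S["eye"]+k[1]*d2;return (p+q)/2,np.linalg.norm(p-q)
dk=lambda i:(i.max(2)<60)
a=blob(dk(t),232,203,253,222);b=blob(dk(s),218,250,242,273);print(a,b,"knob",tri(a,b),hit(T,*a[:2],146))
blue=lambda i:((i[:,:,0]>110)&(i[:,:,2]<70)).astype(np.uint8)
a=blob(blue(t),350,190,380,218);b=blob(blue(s),288,170,312,190);print("potknob",tri(a,b))
m=blue(t);m[:,:410]=0
c=max(cv2.findContours(m,0,2)[0],key=cv2.contourArea);box=cv2.boxPoints(cv2.minAreaRect(c));P=np.array([hit(T,*p,12) for p in box])
print(box,P,P.mean(0),np.linalg.norm(P-np.roll(P,1,0),axis=1))
cv2.imwrite("pics/crop.png",np.hstack([cv2.resize(t[170:270,190:300],(400,364)),cv2.resize(s[230:340,180:290],(364,364))]))
```

```text
(np.float64(240.4047619047619), np.float64(211.47619047619048), 42) (np.float64(228.86699507389162), np.float64(262.20197044334975), 203) knob (array([539.79779072, 283.70135352, 146.20995101]), np.float64(3.818652233906165)) [541.59354831 284.68860072 146.        ]
potknob (array([572.04163861, -11.32332784, 124.19939069]), np.float64(0.8480592145816575))
[[423.57504 277.64786]
 [425.02524 193.53493]
 [510.43088 195.00745]
 [508.98068 279.12036]] [[ 407.5835341  -178.02335619   12.        ]
 [ 634.13736594 -185.6956699    12.        ]
 [ 634.57758879 -414.94956862   12.        ]
 [ 407.54714158 -400.81528397   12.        ]] [ 520.9614076  -294.87096967   12.        ] [222.79193076 226.68370722 229.2543214  227.47000234]
```

View pics/crop.png

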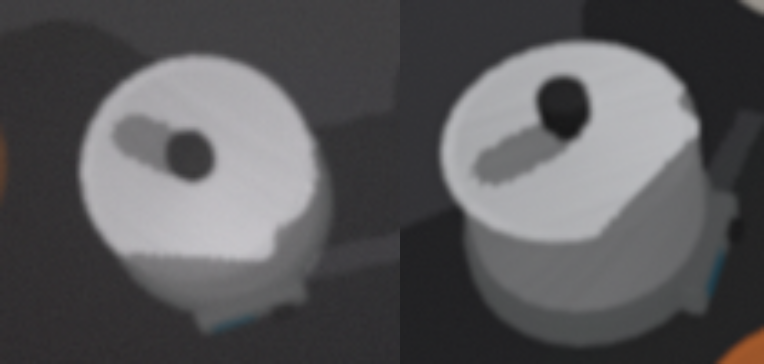

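The crop confirms the choice: a steel lid with a black knob on the steel bath, knob at about (242,212) in the top view. I'll move over it now.

>>> step_arm --rows '[[[10, -11, -5], 0], [[30, -34, -10], 0], [[62, -69, -20], 0], [[95, -106, -20], 0], [[128, -143, -20], 0], [[161, -180, -20], 0], [[194, -216, -20], 0], [[227, -253, -20], 0], [[260, -290, -20], 0], [[293, -327, -20], 0], [[326, -363, -20], 0], [[359, -400, -20], 0]]' --fingers 1 --squeeze 60

```text
time: 1.35
tool_pos: [406.8, -57.6, 262.3]
tcp_rot: [180.0, -0.0, 20.8]
ft_force: [1.9, -1.3, 0.2]
finger_gap: 85.4
grip_force: 0.0
```

>>> step_arm --rows '[[[33, -37, 0], 0], [[66, -73, 0], 0], [[99, -110, 0], 0], [[132, -147, 0], 0], [[165, -184, 0], 0], [[195, -217, 0], 0], [[220, -245, 0], 0], [[236, -263, 0], 0], [[243, -271, 0], 0], [[243, -271, 0], 0], [[243, -271, 0], 0]]'

```text
time: 2.45
tool_pos: [537.4, 279.2, 262.1]
tcp_rot: [180.0, 0.0, 20.8]
ft_force: [-0.7, -0.6, 0.2]
finger_gap: 85.3
grip_force: 0.0
```

Run:
```python
from h import *
s=r.sense();print(s["time"],s["tool_pos"],s["tcp_rot"],s["joint_pos"])
c=get_calibration("wrist");print(c);np.save("w1.npy",c,allow_pickle=True)
cv2.imwrite("pics/w1.png",snapshot("wrist"))
```

```text
2.45 [537.42150857 279.1558398  262.05965031] [1.79974162e+02 4.49259713e-02 2.07736693e+01] [ 2.26134361e+01  7.95005939e+00  8.26915484e+01 -2.43831931e-02
  8.94041246e+01  9.18400200e+01]
{'fovy': 65.70646984690485, 'cx': 318.7473824635479, 'cy': 235.7649124769384, 'eye': array([605.96239325, 306.11812426, 392.7785856 ]), 'orientation': array([-1.68559433e+01, -2.37397538e-02, -6.92337179e+01])}
```

View pics/w1.png

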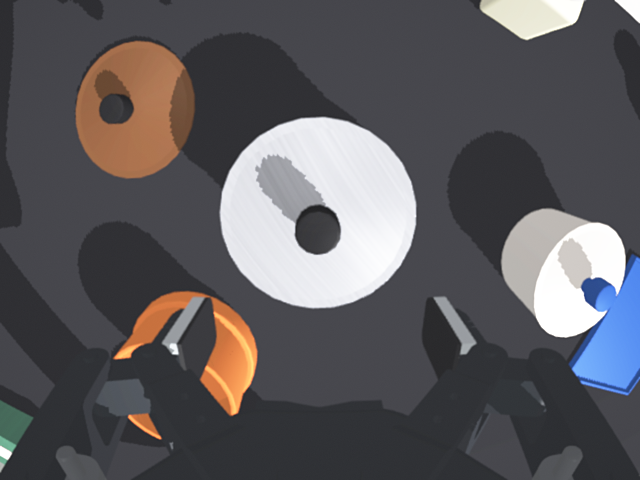

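The wrist view shows the steel lid's plate spanning columns 220-416 and rows 117-308, with the knob at (318,229). The white pot lid (right) and the brown lid (upper left) are clear of it.

Run:
```python
from h import *
c=cam("wrist"); i=cv2.imread("pics/w1.png")
k=np.zeros((480,640),np.uint8);k[195:260,285:350]=(i[195:260,285:350].max(2)<85);n,l,st,ce=cv2.connectedComponentsWithStats(k);j=1+st[1:,4].argmax();print(st[j],ce[j])
p=hit(c,*ce[j],150,True)
m=np.zeros((480,640),np.uint8);m[100:320,200:430]=((i[100:320,200:430].min(2)>110)*255);cc=cv2.convexHull(max(cv2.findContours(m,0,1)[0],key=cv2.contourArea))
q=np.array([hit(c,*a[0],112,True)[:2] for a in cc]);(x,y),rad=cv2.minEnclosingCircle(q.astype(np.float32))
print("knob",p,"plate",x,y,rad)
s=r.sense();M=R.from_euler("xyz",s["tcp_rot"],degrees=True).as_matrix()
for t in(p,np.array([x,y,150])): print("tool delta",M.T@(t-s["tool_pos"]))
```

```text
[ 296  205   44   49 1684] [316.89608076 228.95011876]
knob [541.34057093 282.54669898 150.        ] plate 539.2940063476562 281.37384033203125 78.8083267211914
tool delta [  4.95678283  -2.11855397 112.28769593]
tool delta [  2.62751033  -1.74638145 112.2887976 ]
```

>>> step_arm --rows '[[[2, -1, 10], 0], [[4, -2, 30], 0], [[4, -2, 55], 0], [[4, -2, 80], 0], [[4, -2, 100], 0], [[4, -2, 115], 0], [[4, -2, 123], 0], [[4, -2, 126], 0], [[4, -2, 126], 0]]'

```text
time: 3.4
tool_pos: [540.9, 283.3, 136.6]
tcp_rot: [-180.0, -0.0, 20.8]
ft_force: [-0.1, 0.5, 0.3]
finger_gap: 85.3
grip_force: 0.0
```

>>> step_arm --rows '[[[0, 0, 0], 0], [[0, 0, 0], 0], [[0, 0, 0], 0], [[0, 0, 0], 0], [[0, 0, 0], 0], [[0, 0, 0], 0], [[0, 0, 0], 0], [[0, 0, 0], 0]]' --fingers 0 --squeeze 60

```text
time: 4.2
tool_pos: [541.2, 283.5, 137.2]
tcp_rot: [180.0, -0.1, 20.8]
ft_force: [0.3, -0.6, 5.5]
finger_gap: 30.5
grip_force: 59.8
```

>>> step_arm --rows '[[[0, 0, -4], 0], [[0, 0, -12], 0], [[0, 0, -25], 0], [[0, 0, -42], 0], [[0, 0, -62], 0], [[0, 0, -85], 0], [[0, 0, -105], 0], [[0, 0, -118], 0], [[0, 0, -124], 0], [[0, 0, -124], 0]]'

```text
time: 5.2
tool_pos: [541.0, 283.5, 261.2]
tcp_rot: [-180.0, -0.1, 20.8]
ft_force: [0.3, -0.0, -2.9]
finger_gap: 30.2
grip_force: 59.5
```

Run:
```python
from h import *
s=r.sense();print(s["tool_pos"],s["ft_force"],s["wrist_torque"])
cv2.imwrite("pics/s2.png",snapshot("side"))
```

```text
[541.00688085 283.48741379 261.24416149] [ 0.26402857 -0.02533079 -2.88583928] [ 0.03094891 -0.02458793 -0.04560902]
```

View pics/s2.png

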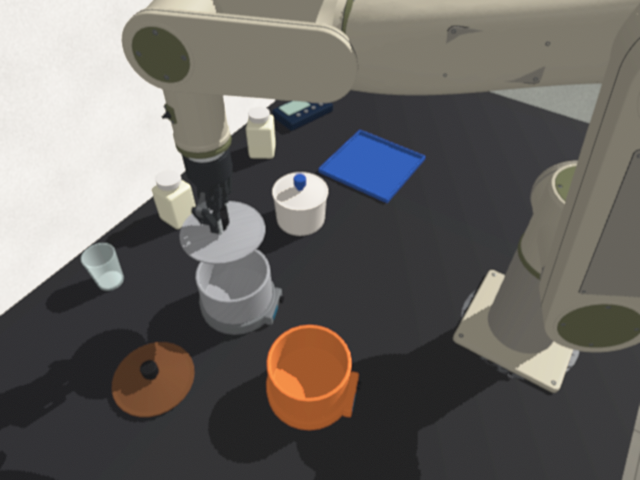

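The side view shows the lid held level at about (222,230), clear of the bath, and the brown lid and white pot untouched. Next I'll carry it over the pot towards the tray, re-measuring the tray from the side picture first.

Run:
```python
from h import *
for n,lo in(("top",410),("side",315)):
    i=cv2.imread("pics/side0.png" if n=="side" else "pics/top0.png");c=cam(n)
    for thr in(90,130):
        m=((i[:,:,0]>thr)&(i[:,:,2]<90)&(i[:,:,1]<130)).astype(np.uint8);m[:,:lo]=0;m[:120]=0;m[300:]=0;m[:,530:]=0
        cc=max(cv2.findContours(m,0,1)[0],key=cv2.contourArea)
        q=np.array([hit(c,*a[0],8)[:2] for a in cc]).astype(np.float32);print(n,thr,cv2.minAreaRect(q))
```

```text
top 90 ((522.8497314453125, -294.5341491699219), (226.4780731201172, 227.17816162109375), 88.66358184814453)
top 130 ((522.947021484375, -294.81072998046875), (221.88241577148438, 222.3342742919922), 88.66282653808594)
side 90 ((522.775146484375, -295.871826171875), (235.12741088867188, 229.96658325195312), 88.70680236816406)
side 130 ((522.7968139648438, -297.2919921875), (222.1858367919922, 224.7955780029297), 88.73014068603516)
```

>>> step_arm --rows '[[[-3, 6, 0], 0], [[-10, 23, 0], 0], [[-22, 52, 0], 0], [[-38, 90, 0], 0], [[-54, 128, 0], 0], [[-70, 166, 0], 0], [[-86, 204, 0], 0], [[-102, 242, 0], 0], [[-115, 273, 0], 0], [[-123, 293, 0], 0], [[-126, 300, 0], 0], [[-126, 300, 0], 0]]'

```text
time: 6.45
tool_pos: [528.6, -43.4, 259.7]
tcp_rot: [-180.0, 0.1, 20.6]
ft_force: [0.6, 0.3, -2.5]
finger_gap: 30.6
grip_force: 59.8
```

Run:
```python
from h import *
print(r.sense()["tool_pos"]);np.save("c.npy",get_calibration("wrist"))
cv2.imwrite("pics/w3.png",snapshot("wrist"))
```

```text
[528.58261056 -43.40160438 259.74948206]
```

View pics/w3.png

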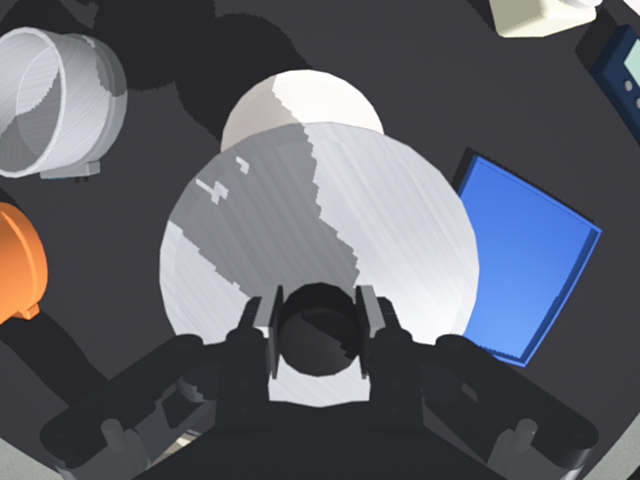

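The lid is held square with the knob centred between the pads at (320,330), the white pot sits below at (300,110), and the tray is ahead at (540,260). Both cameras put the tray centre at about (523,-296).

>>> step_arm --rows '[[[-3, 8, 0], 0], [[-10, 25, 0], 0], [[-22, 54, 0], 0], [[-37, 90, 0], 0], [[-52, 127, 0], 0], [[-67, 164, 0], 0], [[-80, 197, 0], 0], [[-89, 219, 0], 0], [[-94, 231, 0], 0], [[-95, 234, 0], 0], [[-95, 234, 0], 0]]'

```text
time: 7.6
tool_pos: [523.8, -293.6, 260.1]
tcp_rot: [-180.0, -0.0, 20.8]
ft_force: [0.1, -0.2, -3.1]
finger_gap: 30.0
grip_force: 59.9
```

>>> step_arm --rows '[[[0, 0, 5], 0], [[0, 0, 18], 0], [[0, 0, 42], 0], [[0, 0, 70], 0], [[0, 0, 98], 0], [[0, 0, 126], 0], [[0, 0, 150], 0], [[0, 0, 170], 0], [[0, 0, 184], 0], [[0, 0, 194], 0], [[0, 0, 200], 0], [[0, 0, 200], 0]]'

```text
time: 8.8
tool_pos: [523.4, -294.1, 59.8]
tcp_rot: [-180.0, 0.0, 20.8]
ft_force: [-0.5, -0.5, -2.5]
finger_gap: 30.2
grip_force: 59.9
```

Run:
```python
from h import *
s=r.sense();print(s["tool_pos"],s["tcp_rot"],s["ft_force"])
cv2.imwrite("pics/s4.png",np.hstack([cv2.resize(snapshot("side")[100:240,290:460],(400,330)),cv2.resize(snapshot("top")[170:300,400:540],(400,330))]))
```

```text
[ 523.4137254  -294.05393833   59.78654998] [-1.79967338e+02  2.19158166e-02  2.07985813e+01] [-0.49810829 -0.49880813 -2.47801018]
```

View pics/s4.png

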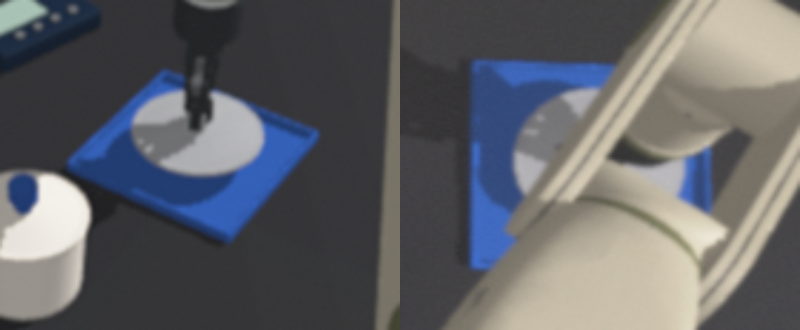

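The crops show the lid level over the middle of the tray, and the pot lid undisturbed. I'll lower it slowly.

>>> step_arm --rows '[[[0, 0, 3], 0], [[0, 0, 7], 0], [[0, 0, 11], 0], [[0, 0, 14], 0], [[0, 0, 16], 0], [[0, 0, 17.5], 0], [[0, 0, 18.5], 0], [[0, 0, 19.5], 0], [[0, 0, 20], 0], [[0, 0, 20], 0]]'

```text
time: 9.9
tool_pos: [523.6, -294.4, 40.3]
tcp_rot: [180.0, -0.0, 20.8]
ft_force: [0.1, -0.2, -2.9]
finger_gap: 30.5
grip_force: 59.9
```

>>> step_arm --rows '[[[0, 0, 0.5], 0], [[0, 0, 1], 0], [[0, 0, 1.5], 0], [[0, 0, 2], 0], [[0, 0, 2], 0]]'

```text
time: 10.4
tool_pos: [523.8, -294.5, 39.2]
tcp_rot: [180.0, -0.0, 20.8]
ft_force: [-3.4, 2.8, 4.8]
finger_gap: 30.2
grip_force: 60.7
```

Contact: the vertical force rose from -2.9 to +4.8 N. I'll release and back off.

>>> step_arm --rows '[[[0, 0, 0], 0], [[0, 0, 0], 0], [[0, 0, 0], 0], [[0, 0, 0], 0], [[0, 0, 0], 0], [[0, 0, 0], 0], [[0, 0, 0], 0], [[0, 0, 0], 0]]' --fingers 1

```text
time: 11.2
tool_pos: [523.6, -294.4, 38.3]
tcp_rot: [-180.0, 0.0, 20.8]
ft_force: [0.4, -0.4, 0.3]
finger_gap: 85.7
grip_force: 0.0
```

>>> step_arm --rows '[[[0, 0, -5], 0], [[0, 0, -15], 0], [[0, 0, -35], 0], [[0, 0, -65], 0], [[0, 0, -100], 0], [[0, 0, -135], 0], [[0, 0, -165], 0], [[0, 0, -190], 0], [[0, 0, -200], 0], [[0, 0, -200], 0], [[0, 0, -200], 0]]'

```text
time: 12.3
tool_pos: [523.2, -294.1, 237.2]
tcp_rot: [-179.9, 0.0, 20.8]
ft_force: [-0.5, -0.5, -0.2]
finger_gap: 85.3
grip_force: 0.0
```

Run:
```python
from h import *
s=r.sense();print(s["tool_pos"],s["ft_force"]);c=cam("wrist");i=snapshot("wrist");cv2.imwrite("pics/w5.png",i)
m=((i.min(2)>110)&(i[:,:,0].astype(int)-i[:,:,2]<50)).astype(np.uint8);m[330:]=0
cc=max(cv2.findContours(m,0,1)[0],key=cv2.contourArea);q=np.array([hit(c,*a[0],14,True)[:2] for a in cc]).astype(np.float32);print(cv2.minEnclosingCircle(q))
```

```text
[ 523.16747805 -294.0856427   237.15480702] [-0.49059942 -0.4677742  -0.22818662]
((521.7407836914062, -294.074951171875), 78.23515319824219)
```

View pics/w5.png

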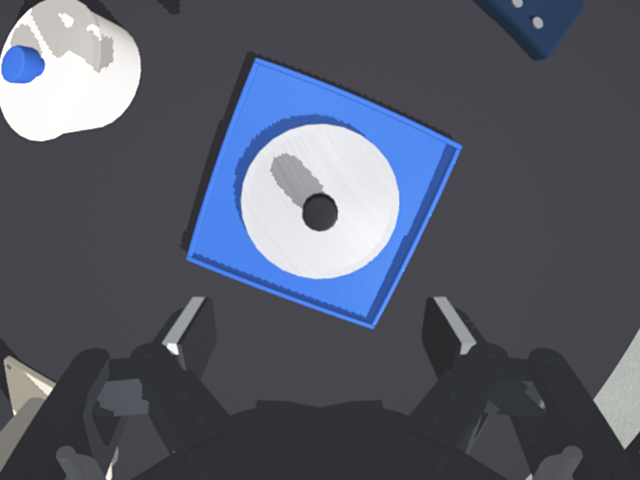

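The lid lies flat, knob up, at (320,201) in the middle of the tray. Its measured centre is (522,-294) against (523,-296) for the tray, and the gripper is clear.

```bash
python3 -c "
from bench import r
print(r.hand_in())"
```

```text
the job is handed in; nothing more can be done
None
```

The steel lid lies flat and knob up, about 2 mm from the centre of the blue tray by my measurement, the white pot is still closed, and the job is handed in (no verdict was returned).

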